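# Fold out the lift crank of the router table and wind the cutter up

## Task

Get the router table with the orange crank handle ready for use: fold its stowed handle up until it stands fully upright, then use it to crank clockwise (seen from above) all the way to the red stop post, which winds the cutter fully up. Leave the handle standing upright and let go; leave the crank of the other router table, the one with the black handle, as it is.

Things in the scene. Friction and masses are not known exactly. Their poses are not given: they have to be found in the camera images.
- orange_table: Router table to set up, fixed: plywood cabinet 270 x 220 mm, grey top 120 mm above the bench. Origin: on the crank's vertical axis at bench height; z up, x towards the aluminium fence (45 mm high, 169 mm from the axis), y left of x. Steel crank arm 14 mm wide, upper face 26 mm above the grey top. Red stop post 26 mm high. The hinge cheeks at the arm's end (21 mm wide) reach 54 mm above the top.
- orange_crank (a joint): Crank angle, rad, growing clockwise seen from above; starts at 0 to 1; 2.6 is its end at the red stop post, the cutter fully up. The arm points from the axis at (4.451 minus this angle), anticlockwise from above from the x axis of orange_table, so it sweeps over the side away from the fence. Stays where left; takes about 1.5 N at the knob.
- orange_grip (a joint): Fold angle of the handle, rad: 0 folded (start), level above the arm, pointing from the arm's end back to the crank axis; 1.57 upright over the arm's end, at a firm stop. Its level hinge is 90 mm from the crank axis, 166 mm above the bench; it swings up in the arm's vertical plane. Stays at any angle; about 1 N at the knob.
- orange_knob (a point): Centre of the orange ball knob, 32 mm in diameter, at the end of the handle: 80 mm from the handle's hinge, on a steel stem 11 mm thick with an orange collar 18 mm thick below the ball. The ball spins freely about the stem. Folded, its centre is 166 mm above the bench and 10 mm from the crank axis; upright, 246 mm, over the arm's end. Pinched by level pads it creeps up to 10 mm towards the axis on the way up.
- black_knob (a point): Centre of the black ball knob of the folded handle on the other router table, alike but for this handle's colour and its cutter, on the other half of the bench: its crank must not be moved. 166 mm above the bench, 10 mm from that crank's axis.

How it is judged:
On the way, in this order (a step that is already met when the one before it is completed fails the run):
1. the orange handle is folded up to upright (within 18 degrees) before its crank is wound past the middle (1.6 rad) (value of joint orange_grip above 1.25 rad and value of joint orange_crank below 1.6 rad), for 0.1 s.
2. the orange crank is wound clockwise to within 12 degrees of its stop (value of joint orange_crank above 2.39 rad), for 0.1 s.
At the end, for the whole second after the job is handed in: The orange crank is within 12 degrees of its stop (2.39 rad or more), the orange handle still stands upright within 18 degrees (1.25 rad or more), and it has been let go (value of joint orange_grip above 1.25 rad and value of joint orange_crank above 2.39 rad and contact force between the fingers and orange_table below 0.2 N); the robot touches nothing.
It fails at once if the black handle or its crank is moved: its knob by more than 15 mm (distance of black_knob from where it was at the start of the episode above 0.015 m).
It also fails if it takes over 42 s, if anything falls off the work surface, if the arm or the gripper's body presses on something with over 40 N, if the wrist force passes 120 N, or if a joint passes its speed limit or range.

## Robot

A 6-joint arm with a two-finger parallel gripper is mounted at the origin on the work surface. World frame = base frame: x ahead of the robot, y to its left, z up, the work surface at z = 0. Lengths are in m, angles in rad, forces in N, time in s.
With the tool pointing down it reaches from about 0.35 to 0.775 m from the base axis. Payload 5.5 kg.
Tool frame: the origin (TCP) lies between the finger pads; the fingertips stand 22 mm ahead of it and the grasp point (between the pads) lies 3 mm ahead of it; z points along the fingers, y is the line along which they close (so a half turn about z gives the same grasp; the last joint's range is limited). The gripper opens to 85 mm and grips with 20 to 120 N. Pads are 22 mm wide; open, the fingers measure 114 mm over their backs; the gripper's body (76 mm by 85 mm) begins 54 mm behind the grasp point. The pads swing forward as they close: fully open they stand 13 mm farther back than shut.
Start: joints at [1.207, 0.313, 0.046, 1.304, 0, 1.431], TCP at [0.128, 0.561, 0.253] pointing down, gripper open.
Joint ranges: [-2.76, 2.76], [-0.86, 1.69], [-1.03, 1.26], [-2.2, 2.34], [-1.47, 1.5], [-3.14, 3.14]. Speed limits (rad/s): [2.57, 2.57, 3.14, 3.14, 3.14, 3.14].

## Interface

Orientations are given as a unit quaternion [x, y, z, w].
In Python, from plant import ctrl, imaging gives the robot as it stands. The module is installed in compiled form; this text tells all that it offers.
- The arm moves only by the shell command python3 -m creep 'ROWS'. ROWS is JSON, a list that holds one entry, the list of rows, each a list of 7 numbers: the finger opening in mm, from 0 to 85.4, then the shift along the tool's x, y, z in mm, then the turn, a rotation vector about the tool's x, y, z in degrees. A call has 1 to 20 rows; each row is the pose to reach, as a shift and turn from the pose commanded when the call began, along the tool's axes at that moment; what a row does not reach only later rows make up. A row lasts 1/12 s, in which the tool goes at most 41.7 mm and 7.16 degrees, less where a joint would pass 70% of its speed; a pose out of reach is approached as far as the arm can. A call with a gripper value outside its range is refused whole. The fingers move at their own pace and stop on an object; the grip force is fixed at half the most. Time passes only in rows, so rows that repeat a pose let the fingers close. It gives the time, the measured TCP pose, the force, the opening and the grip force at its end, in the units of the state.
- ctrl.read_state(): the state, without advancing time (a new reading comes with each control period).
- imaging.grab_frame(name): name is "scene" or "top"; returns (picture, depth): 384x512x3 uint8, red, green, blue; 384x512 float32, m along the optical axis (not along the pixel's ray), 0 where there is no reading.
- imaging.calibration(name): a dict with "camera_matrix" (3x3 intrinsics, pixels), "xyz" and "rotation" of the camera in the world. Camera axes: x right, y down, z forward; pixel columns grow to the right and rows downward; lengths in m; the calibration is good to about 2 mm. A picture is of the moment at which its call begins. calibration takes no time and is no camera call.
- ctrl.close_job(): hands the job in; it is judged then, once.
The state is a dict: "time": time; "joint_positions": joint angles; "qvel": joint speeds; "joint_torque": joint torques, N m; "tcp_pos": TCP position; "tcp_rot": TCP orientation; "wrist_force": force on the tool from outside, world axes, zero at the start; "torque": the same for the moment, N m; "finger_gap": finger opening in m; "grip_force": force on a finger pad.
Only numpy, scipy, OpenCV 4.12 (cv2) and the standard library are available. Lean on these libraries where they do the work, as an engineer would, in place of code of your own. Each camera call takes 0.05 s, during which the arm holds its last target. There are 200 camera calls.

## Working session

There is one attempt and no reset: what is moved stays moved. The work goes in short steps, Python scripts to look and compute and a shell command to move; the robot and the scene stay as the last step left them, time stands still between calls to the robot, and variables do not carry over. Pictures are saved under pics/ and viewed, at most 12 in all, crops included, and the job is handed in when it is done.

```bash
mkdir -p pics
cat > h.py <<'E'
import numpy as np, cv2
from plant import ctrl, imaging
from scipy.spatial.transform import Rotation as R
def cal(n):
    c=imaging.calibration(n); r=np.array(c["rotation"],float)
    r=r if r.shape==(3,3) else R.from_quat(r).as_matrix()
    return np.array(c["camera_matrix"]),np.array(c["xyz"]),r
def cloud(n,d):
    K,p,r=cal(n); v,u=np.mgrid[:d.shape[0],:d.shape[1]]
    c=np.stack([(u-K[0,2])/K[0,0]*d,(v-K[1,2])/K[1,1]*d,d],-1)
    return c@r.T+p
def ray(n,u,v,z):
    K,p,r=cal(n); d=r@np.linalg.solve(K,[u,v,1]); return p+d*(z-p[2])/d[2]
def save(n,f):
    im,d=imaging.grab_frame(n); cv2.imwrite(f,im[:,:,::-1]); return im,d
E
python3 - <<'E'
from h import *
for n in("scene","top"):
    im,d=save(n,f"pics/{n}0.png"); np.savez(f"{n}0.npz",im=im,d=d)
    P=cloud(n,d); h=cv2.cvtColor(im,cv2.COLOR_RGB2HSV)
    m=((h[...,0]>5)&(h[...,0]<20)&(h[...,1]>180)&(h[...,2]>120)).astype(np.uint8)
    k,l,s,c=cv2.connectedComponentsWithStats(m)
    print(n,cal(n)[1])
    for i in range(1,k):
        if s[i,4]>20: print(s[i],c[i],np.median(P[l==i],0))
print(ctrl.read_state())
E
```

```text
scene [ 1.13926863 -0.53427654  0.75765277]
[252 363  27  21 319] [264.43260188 374.28840125] [ 0.8578095  -0.27906503  0.03311738]
top [ 0.32511323 -0.04588169  1.10815059]
[331  66  11  27 251] [336.44621514  78.27091633] [ 0.86481471 -0.27666062  0.03355342]
[428  67  14  27 300] [434.98333333  79.9       ] [ 0.86168301 -0.56374592  0.03293111]
[126 166  23  19 160] [135.6     174.60625] [0.53995961 0.24818004 0.17551482]
{'time': 0.1, 'joint_positions': array([1.20740483e+00, 3.13916845e-01, 4.51244352e-02, 1.30355855e+00,
       1.64474061e-05, 1.43121004e+00]), 'qvel': array([ 1.19871499e-03,  9.26138855e-05,  4.08094208e-03,  1.13620792e-04,
       -5.93776603e-04, -1.26837765e-03]), 'joint_torque': array([ 2.81566507e-03, -4.81725991e+01,  2.99244404e+01,  1.28035291e-02,
       -1.43016332e-04,  4.17042955e-06]), 'tcp_pos': array([0.12747473, 0.56029503, 0.25251582]), 'tcp_rot': array([ 1.11669176e-01,  9.93745134e-01, -7.50819434e-04, -2.01397701e-04]), 'wrist_force': array([ 0.05068515, -1.04742504, -0.58570623]), 'torque': array([-0.00569718,  0.0657376 , -0.0520592 ]), 'grip_force': 0.0, 'finger_gap': 0.08504987479432595}
```

View pics/top0.png

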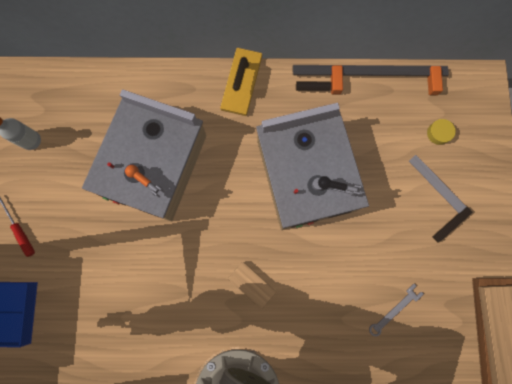

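View pics/scene0.png

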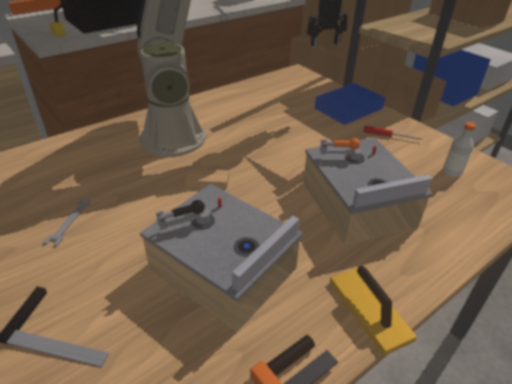

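The top view shows the orange table at left: knob at about (135,174), hinge at about (157,190), red post at (111,165), fence from (123,93) to (198,122). The black-handled table is centred at about (312,165). Next I'll zoom in on the orange one and measure it.

Run:
```python
from h import *
z=np.load("top0.npz"); im,d=z["im"],z["d"]; P=cloud("top",d)
m=((abs(P[...,2]-.12)<.008)&(P[...,1]>.08)&(P[...,1]<.5)&(P[...,0]>.35)).astype(np.uint8)
k,l,s,c=cv2.connectedComponentsWithStats(m); i=1+s[1:,4].argmax()
pts=P[l==i][:,:2]
print(s[i],cv2.minAreaRect((pts*1000).astype(np.float32)),np.median(P[l==i][:,2]))
f=(P[...,2]>.155)&(P[...,1]>.08)&(P[...,1]<.5)&(P[...,0]>.58)
q=P[f]; print("fence",cv2.minAreaRect((q[:,:2]*1000).astype(np.float32)),np.median(q[:,2]))
g=(P[...,2]>.14)&(P[...,1]>.08)&(P[...,1]<.5)&(P[...,0]<.58)&(P[...,0]>.45)
for v,u in np.argwhere(g)[::5]: print(u,v,(P[v,u]*1000).round().astype(int),end=' ')
h=cv2.cvtColor(im,cv2.COLOR_RGB2HSV)
red=((h[...,0]<5)|(h[...,0]>174))&(h[...,1]>120)&(abs(P[...,2]-.135)<.02)
print("\nred",[ (np.argwhere(red).mean(0)),np.median(P[red],0)] if red.any() else None)
cv2.imwrite("pics/c1.png",cv2.resize(im[85:225,75:215,::-1],None,fx=4,fy=4,interpolation=cv2.INTER_CUBIC))
```

```text
[  82   99  121  119 8010] ((608.70654296875, 249.63333129882812), (227.78468322753906, 274.76788330078125), 70.84722900390625) 0.11956017893865778
fence ((725.3934326171875, 207.94366455078125), (200.3837127685547, 19.468299865722656), 70.7129898071289) 0.16384471271331758
109 162 [579 324 144] 107 164 [573 328 148] 108 165 [570 325 149] 130 165 [563 260 178] 109 166 [569 324 142] 130 166 [560 260 179] 135 166 [562 250 173] 129 167 [558 262 178] 134 167 [558 250 177] 128 168 [554 263 183] 133 168 [556 252 179] 125 169 [554 273 174] 130 169 [552 258 182] 135 169 [553 248 177] 127 170 [551 267 178] 132 170 [550 254 180] 137 170 [552 245 171] 128 171 [548 263 180] 133 171 [548 252 179] 138 171 [551 243 166] 129 172 [545 261 179] 134 172 [546 250 176] 139 172 [549 241 166] 130 173 [543 259 178] 135 173 [544 248 173] 140 173 [546 238 168] 130 174 [542 260 174] 136 174 [541 245 177] 141 174 [544 236 167] 131 175 [539 257 175] 136 175 [539 245 174] 141 175 [540 234 170] 130 176 [538 261 169] 135 176 [537 248 172] 140 176 [537 236 172] 130 177 [537 263 163] 135 177 [536 249 168] 140 177 [53
[... 234 characters left out ...]
 182 [523 234 169] 146 182 [522 220 174] 142 183 [520 231 170] 147 183 [520 218 174] 143 184 [518 228 170] 148 184 [518 216 171] 153 184 [524 211 143] 148 185 [516 217 167] 153 185 [516 205 167] 147 186 [514 220 163] 152 186 [513 206 170] 157 186 [513 193 173] 150 187 [511 212 167] 155 187 [511 199 171] 160 187 [512 188 166] 153 188 [508 203 171] 158 188 [508 191 171] 153 189 [506 203 171] 158 189 [506 192 168] 153 190 [504 205 165] 158 190 [504 192 166] 151 191 [500 207 174] 157 191 [502 195 165] 154 192 [498 200 174] 153 193 [495 202 175] 154 194 [494 200 170] 156 195 [491 196 169] 159 196 [493 194 147] 
red [array([176.57692308, 195.57692308]), array([0.570433  , 0.31989025, 0.14427803])]
```

View pics/c1.png

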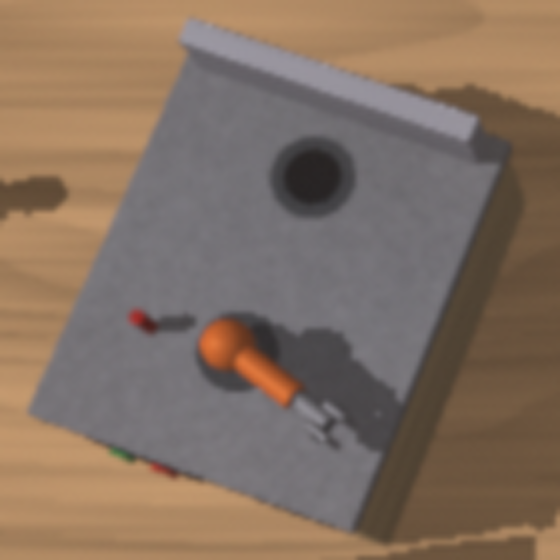

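Crop: the knob is at full-image px (131.5,171), the hinge cheeks at (157.5,190.5), and the fence is at upper right. Table x yaw is about −19.2°.

Run:
```python
from h import *
k=ray("top",131.5,171,.168); hg=ray("top",157,190,.168)
r=ray("top",109,164.5,.146)
# scene check: orange knob
z=np.load("scene0.npz"); im=z["im"]; P=cloud("scene",z["d"])
h=cv2.cvtColor(im,cv2.COLOR_RGB2HSV)
m=(h[...,0]>4)&(h[...,0]<22)&(h[...,1]>150)&(P[...,2]>.15)&(P[...,2]<.2)
print("scene orange",np.argwhere(m).mean(0)[::-1],P[m].mean(0) if m.any() else None)
e=hg-k; L=np.hypot(*e[:2]); a=np.arctan2(e[1],e[0])
ax=hg[:2]-.09*e[:2]/L
yaw=np.radians(-19.2); x=np.array([np.cos(yaw),np.sin(yaw)])
print(k,hg,r,"L",L,"dir",np.degrees(a),"axis",ax,"crank",(4.451-(a-yaw)%(2*np.pi)))
print("fence dist",(np.array([.7254,.2079])-ax)@x)
for c in (0,.3,.6,1,1.3,1.6,2.6):
    b=yaw+4.451-c; print(c,np.degrees(b)%360,ax+.09*np.array([np.cos(b),np.sin(b)]))
```

```text
scene orange [147.52047782  48.79351536] [-0.63316075  0.06362599  0.16919941]
[0.55059968 0.2587749  0.168     ] [0.50390101 0.19408251 0.168     ] [0.57217854 0.32331959 0.146     ] L 0.079786411361032 dir -125.8239057374915 axis [0.55657765 0.26705628] crank 0.02875290927571239
fence dist 0.17888636196715255
0 235.8235146127294 [0.5060207  0.19259827]
0.3 218.63478075880474 [0.48627491 0.21086443]
0.6 201.44604690488003 [0.47280905 0.23415003]
1 178.5277350996471 [0.46660736 0.26936865]
1.3 161.33900124572241 [0.47130911 0.29585341]
1.6 144.1502673917977 [0.48362763 0.31976581]
2.6 86.85448787871537 [0.56151613 0.35692068]
```

```bash
cat >> h.py <<'E'
AX=np.array([.5566,.2671]); YAW=np.radians(-19.2)
def knob(crank,fold,r=.08):
    b=YAW+4.451-crank; e=np.array([np.cos(b),np.sin(b)])
    return np.r_[AX+e*(.09-r*np.cos(fold)),.166+r*np.sin(fold)]
def rel(p,yawdeg,p0=None):
    s=ctrl.read_state(); r0=R.from_quat(s["tcp_rot"]); p0=s["tcp_pos"] if p0 is None else p0
    y=np.radians(yawdeg); Y=np.array([np.cos(y),np.sin(y),0]); Z=np.array([0,0,-1.]); 
    rt=R.from_matrix(np.c_[np.cross(Y,Z),Y,Z])
    return (r0.inv().apply(np.array(p)-p0)*1000).round(1),np.degrees((r0.inv()*rt).as_rotvec()).round(2)
E
python3 -c "
from h import *
print(rel([.5506,.2588,.265],145.8))"
```

```text
(array([-479.5, -200.1,  -12.3]), array([-7.000e-02, -6.000e-02, -6.862e+01]))
```

```bash
python3 -m creep '[[[60,-480,-200,-12,0,0,-68.6],[60,-480,-200,-12,0,0,-68.6],[60,-480,-200,-12,0,0,-68.6],[60,-480,-200,-12,0,0,-68.6],[60,-480,-200,-12,0,0,-68.6],[60,-480,-200,-12,0,0,-68.6],[60,-480,-200,-12,0,0,-68.6],[60,-480,-200,-12,0,0,-68.6],[60,-480,-200,-12,0,0,-68.6],[60,-480,-200,-12,0,0,-68.6],[60,-480,-200,-12,0,0,-68.6],[60,-480,-200,-12,0,0,-68.6],[60,-480,-200,-12,0,0,-68.6],[60,-480,-200,-12,0,0,-68.6],[60,-480,-200,-12,0,0,-68.6],[60,-480,-200,-12,0,0,-68.6],[60,-480,-200,-12,0,0,-68.6],[60,-480,-200,-12,0,0,-68.6]]]'
python3 -c "
from h import *
print(rel([.5506,.2588,.165],145.8), ctrl.read_state()['joint_positions'])
im,d=save('scene','pics/s1.png')
c=cv2.resize(im[80:240,270:470,::-1],None,fx=4,fy=3.75,interpolation=2);cv2.imwrite('pics/s1c.png',c)"
```

```text
time: 1.6
tcp_pos: [0.5499, 0.2602, 0.2653]
tcp_rot: [-0.469, 0.883, 0.0, -0.0]
wrist_force: [0.4, -0.0, 0.4]
finger_gap: 0.06
grip_force: 0.0
(array([  0.7,  -1.4, 100.3]), array([ 0.04, -0.02,  0.08])) [ 3.09907566e-01  3.77867103e-01  1.67500676e-01  1.36116642e+00
  3.56104112e-04 -6.65421939e-01]
```

View pics/s1c.png

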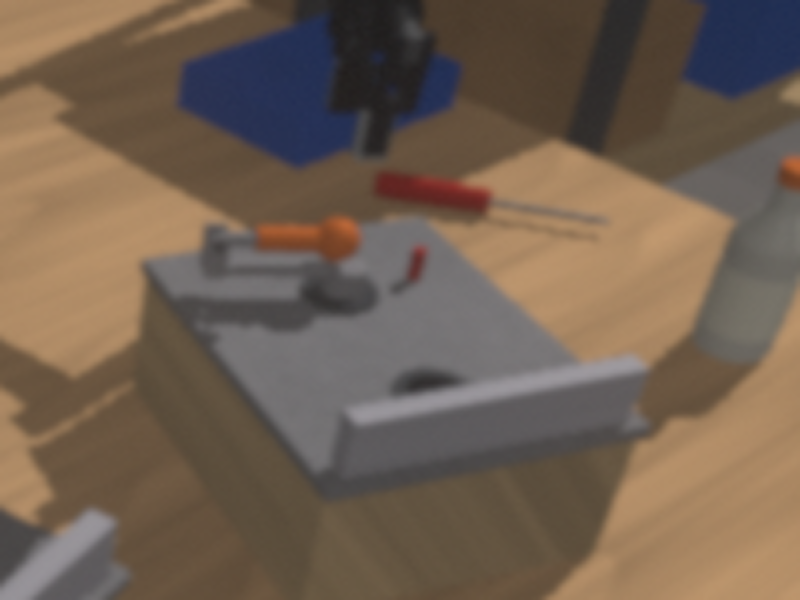

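The crop shows the gripper above the table with its fingertips at crop (375,140). The knob is at crop (341,240), which is px (355,144). I'll check this view against my estimate.

```bash
python3 -c "
from h import *
K,p,r=cal('scene')
for q in ([.5506,.2588,.166],[.5499,.2602,.243],[.5061,.1926,.17],AX.tolist()+[.12],[.572,.323,.146]):
    c=K@(r.T@(np.array(q)-p)); print(q,c[:2]/c[2])
print(ray('scene',355.2,144,.166), ray('top',131.5,171,.166))"
```

```text
[0.5506, 0.2588, 0.166] [352.32777598 142.87795355]
[0.5499, 0.2602, 0.243] [357.46854907 116.96732285]
[0.5061, 0.1926, 0.17] [323.03827908 142.05991701]
[0.5566, 0.2671, 0.12] [353.25323645 157.17778765]
[0.572, 0.323, 0.146] [372.86670307 145.19048062]
[0.5589264  0.26086289 0.166     ] [0.55107936 0.259423   0.166     ]
```

```bash
python3 -m creep '[[[60,1,-1,40,0,0,0],[60,1,-1,70,0,0,0],[60,1,-1,97,0,0,0],[60,1,-1,97,0,0,0],[60,1,-1,97,0,0,0],[30,1,-1,97,0,0,0],[30,1,-1,97,0,0,0],[28,1,-1,97,0,0,0],[28,1,-1,97,0,0,0],[28,1,-1,97,0,0,0],[28,1,-1,97,0,0,0]]]'
python3 -c "
from h import *
im,d=save('scene','pics/s2.png')
c=cv2.resize(im[80:200,290:440,::-1],None,fx=5,fy=5,interpolation=2);cv2.imwrite('pics/s2c.png',c)"
```

```text
time: 2.57
tcp_pos: [0.5526, 0.2587, 0.1704]
tcp_rot: [-0.468, 0.884, 0.0, 0.002]
wrist_force: [-1.5, 2.5, 6.7]
finger_gap: 0.0293
grip_force: 58.0
```

View pics/s2c.png

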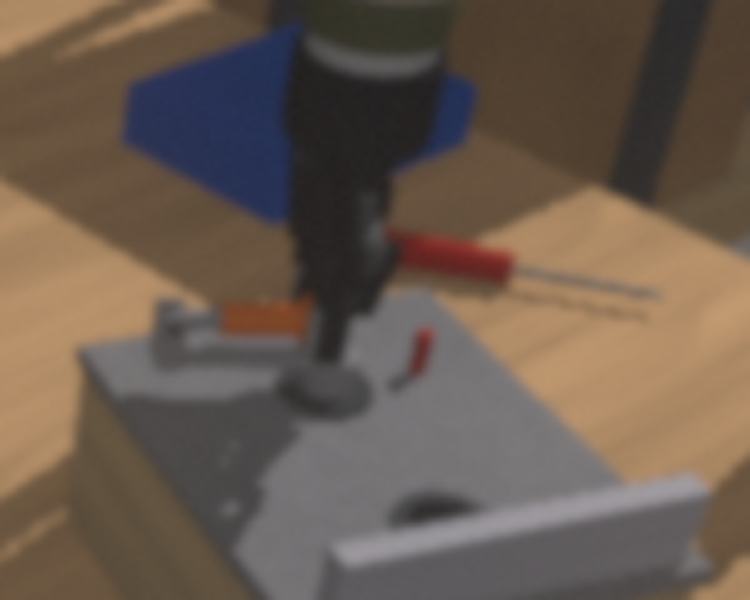

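The fingers straddle the knob end at crop (330,320), the handle and collar are still folded to the left, and the grip reads 58 N. Next I'll work out the fold arc.

```bash
python3 -c "
from h import *
p0=ctrl.read_state()['tcp_pos']
for f in range(0,91,10):
    print(f,rel(p0+knob(.03,np.radians(f))-knob(.03,0),145.8)[0])"
```

```text
0 [0. 0. 0.]
10 [  1.2   0.  -13.9]
20 [  4.7   0.1 -27.4]
30 [ 10.6   0.3 -40. ]
40 [ 18.5   0.5 -51.5]
50 [ 28.3   0.8 -61.4]
60 [ 39.7   1.1 -69.4]
70 [ 52.3   1.4 -75.4]
80 [ 65.8   1.8 -79. ]
90 [ 79.7   2.2 -80.3]
```

```bash
python3 -m creep '[[[28,0.3,0,-7,0,0,0],[28,1.2,0,-14,0,0,0],[28,2.7,0,-20.7,0,0,0],[28,4.7,0,-27.4,0,0,0],[28,7.5,0,-33.8,0,0,0],[28,10.6,0.3,-40,0,0,0],[28,14.5,0.4,-46,0,0,0],[28,18.5,0.5,-51.5,0,0,0],[28,18.5,0.5,-51.5,0,0,0],[28,18.5,0.5,-51.5,0,0,0]]]'
python3 -c "
from h import *
im,d=save('scene','pics/s3.png')
c=cv2.resize(im[60:180,290:440,::-1],None,fx=5,fy=5,interpolation=2);cv2.imwrite('pics/s3c.png',c)"
```

```text
time: 3.45
tcp_pos: [0.5396, 0.2417, 0.2197]
tcp_rot: [-0.467, 0.884, -0.0, -0.001]
wrist_force: [-2.1, -3.8, -6.2]
finger_gap: 0.0291
grip_force: 56.6
```

View pics/s3c.png

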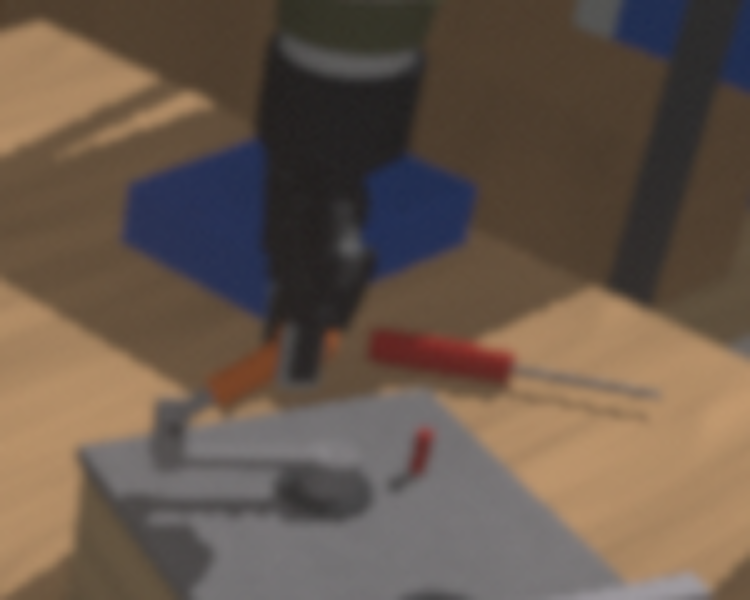

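The handle is at about 40°, with the ball pinched and slightly on the axis side of the pads at crop (310,345). I'll continue to upright with a small outward overshoot.

```bash
python3 -m creep '[[[28,5,0,-5.2,0,0,0],[28,10,0.3,-10,0,0,0],[28,15.5,0.4,-14.2,0,0,0],[28,21,0.6,-18,0,0,0],[28,27.5,0.8,-21.2,0,0,0],[28,34,1,-24,0,0,0],[28,40.5,1.1,-26,0,0,0],[28,47,1.3,-27.5,0,0,0],[28,54,1.5,-28.5,0,0,0],[28,61,1.7,-28.8,0,0,0],[28,65,1.8,-28.8,0,0,0],[28,68,1.8,-28.8,0,0,0],[28,68,1.8,-28.8,0,0,0],[28,68,1.8,-28.8,0,0,0]]]'
python3 -c "
from h import *
im,d=save('scene','pics/s4.png')
c=cv2.resize(im[60:180,290:440,::-1],None,fx=5,fy=5,interpolation=2);cv2.imwrite('pics/s4c.png',c)
print(knob(.03,np.pi/2))"
```

```text
time: 4.67
tcp_pos: [0.501, 0.1873, 0.2487]
tcp_rot: [-0.468, 0.884, -0.0, 0.0]
wrist_force: [-0.2, -0.3, 0.8]
finger_gap: 0.0284
grip_force: 0.0
[0.50383239 0.19419198 0.246     ]
```

View pics/s4c.png

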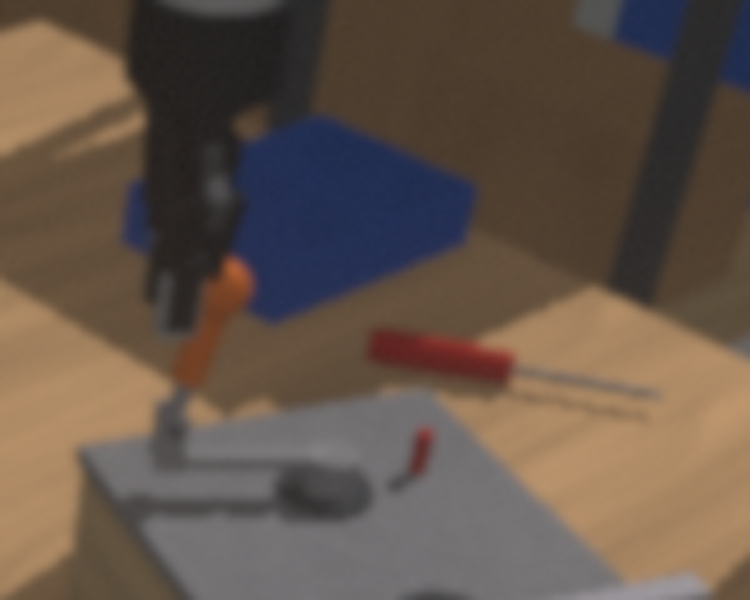

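The ball slipped out toward the axis. The handle stands at about 65–70°, with the ball at crop (233,283), px (336.6,116.6). I'll estimate the fold angle, regrip and finish.

```bash
python3 -c "
from h import *
K,p,r=cal('scene')
for f in range(50,91,5):
    q=knob(.03,np.radians(f)); c=K@(r.T@(q-p)); print(f,c[:2]/c[2]+2,q.round(4),rel(q+[0,0,.003],145.8)[0])"
```

```text
50 [347.37058508 124.59583109] [0.534  0.2358 0.2273] [-58.5   0.1  18.3]
55 [345.49213921 123.12771724] [0.5307 0.2314 0.2315] [-53.    0.2  14.1]
60 [343.4396219  121.82340579] [0.5273 0.2266 0.2353] [-47.1   0.4  10.3]
65 [341.22922861 120.69515844] [0.5237 0.2216 0.2385] [-40.9   0.6   7.1]
70 [338.87886097 119.75372986] [0.5199 0.2164 0.2412] [-34.5   0.8   4.4]
75 [336.40795954 119.00821136] [0.516  0.211  0.2433] [-27.8   0.9   2.3]
80 [333.83730785 118.46589463] [0.512  0.2054 0.2448] [-21.    1.1   0.8]
85 [331.18881035 118.13215929] [0.5079 0.1998 0.2457] [-14.1   1.3  -0.1]
90 [328.48524858 118.01038752] [0.5038 0.1942 0.246 ] [-7.1  1.5 -0.4]
```

```bash
python3 -m creep '[[[30,3,0,-30,0,0,0],[60,3,0,-55,0,0,0],[60,0,1,-55,0,0,0],[60,-30,1,-55,0,0,0],[60,-30,1,-55,0,0,0],[60,-30,1,-30,0,0,0],[60,-30,1,-10,0,0,0],[60,-30,1,2,0,0,0],[60,-30,1,2,0,0,0],[28,-30,1,2,0,0,0],[28,-30,1,2,0,0,0],[28,-30,1,2,0,0,0],[28,-30,1,2,0,0,0],[28,-30,1,2,0,0,0]]]'
python3 -m creep '[[[28,7,0,-1,0,0,0],[28,14,0,-2,0,0,0],[28,20,0,-2,0,0,0],[28,22,0,-2,0,0,0],[28,22,0,-2,0,0,0],[28,22,0,-2,0,0,0]]]'
python3 -c "
from h import *
im,d=save('scene','pics/s5.png')
c=cv2.resize(im[60:180,290:440,::-1],None,fx=5,fy=5,interpolation=2);cv2.imwrite('pics/s5c.png',c)
print(rel(knob(.03,np.pi/2),145.8))"
```

```text
time: 5.88
tcp_pos: [0.5178, 0.2131, 0.2479]
tcp_rot: [-0.468, 0.884, -0.0, 0.001]
wrist_force: [-0.0, 1.6, 2.8]
finger_gap: 0.0291
grip_force: 58.7
time: 6.38
tcp_pos: [0.5077, 0.1979, 0.2498]
tcp_rot: [-0.468, 0.883, 0.002, 0.005]
wrist_force: [9.3, 15.2, -2.1]
finger_gap: 0.0293
grip_force: 58.7
(array([5.3, 1.1, 3.7]), array([-0.07,  0.66,  0.07]))
```

View pics/s5c.png

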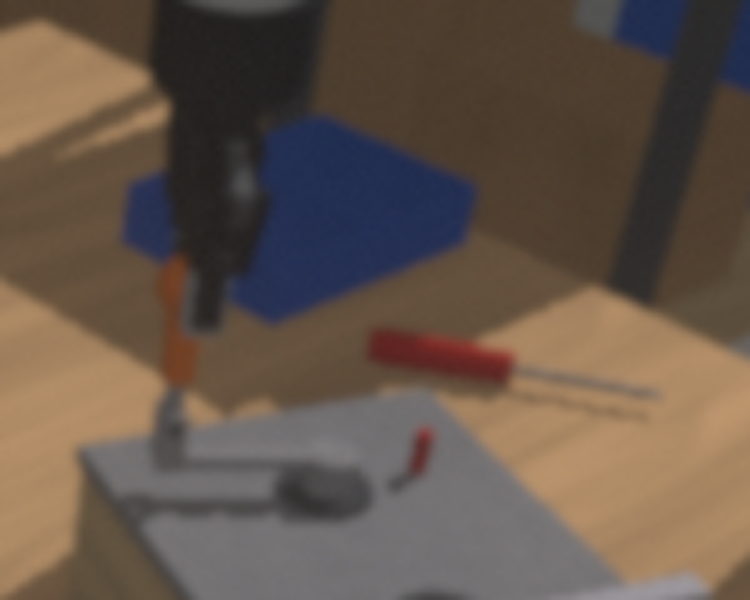

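The handle is now upright against its stop (about 18 N reaction), with the ball at crop (175,283) a few mm outside the pad centre. I'll regrip it centred.

```bash
python3 -m creep '[[[45,0,0,0,0,0,0],[45,0,0,0,0,0,0],[45,2,1,1,0,0,0],[45,4,1,2,0,0,0],[45,4,1,2,0,0,0],[28,4,1,2,0,0,0],[28,4,1,2,0,0,0],[28,4,1,2,0,0,0],[28,4,1,2,0,0,0]]]'
python3 -c "
from h import *
print(rel(knob(.03,np.pi/2),145.8))"
python3 -m creep '[[[28,-0.3,7.8,0,0,0,5],[28,-1.4,15.6,0,0,0,10],[28,-3.1,23.3,0,0,0,15],[28,-5.4,30.8,0,0,0,20],[28,-8.4,38,0,0,0,25],[28,-12.1,45,0,0,0,30],[28,-16.3,51.6,0,0,0,35],[28,-21.1,57.9,0,0,0,40],[28,-26.4,63.6,0,0,0,45],[28,-32.1,68.9,0,0,0,50],[28,-32.1,68.9,0,0,0,50]]]'
python3 -c "
from h import *
c=.03+np.radians(50);print(rel(knob(c,np.pi/2),95.8))
im,d=save('scene','pics/s6.png')
c=cv2.resize(im[60:180,290:440,::-1],None,fx=5,fy=5,interpolation=2);cv2.imwrite('pics/s6c.png',c)"
```

```text
time: 7.18
tcp_pos: [0.5017, 0.1918, 0.2468]
tcp_rot: [-0.468, 0.884, -0.0, 0.0]
wrist_force: [1.1, -0.9, 2.0]
finger_gap: 0.0293
grip_force: 54.6
(array([-3.2, -0.5,  0.8]), array([-0.02,  0.  , -0.03]))
time: 8.1
tcp_pos: [0.4628, 0.2583, 0.2468]
tcp_rot: [-0.05, 0.999, 0.0, 0.0]
wrist_force: [0.9, 1.2, 1.2]
finger_gap: 0.0288
grip_force: 54.7
(array([-4.3,  1.9,  0.8]), array([ 0.04,  0.05, -0.07]))
```

View pics/s6c.png

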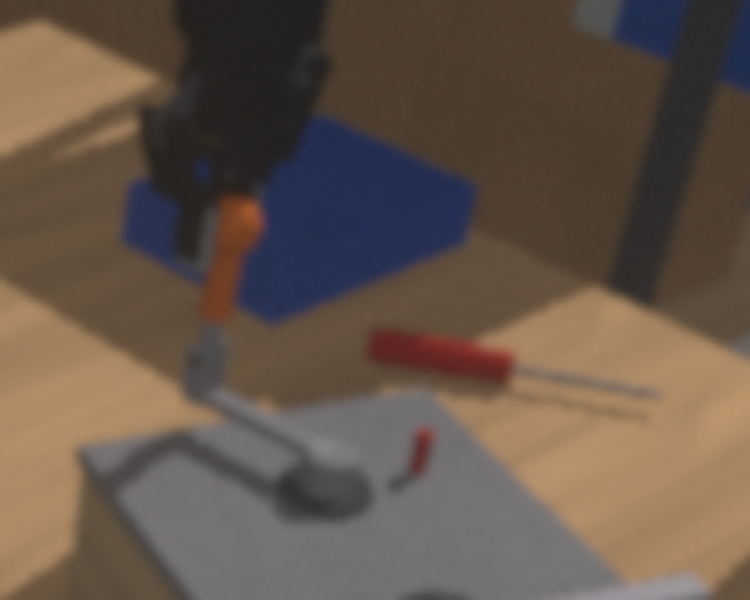

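The crank has turned about 50°. The ball at crop (241,222), px (338.2,104.4), sits a little inward of the pads with the handle leaning slightly. I'll estimate the lean and regrip centred.

```bash
python3 -c "
from h import *
K,p,r=cal('scene')
for cr in (.82,.9,.98):
  h=knob(cr,0,0); c=K@(r.T@(h-p)); print('hinge',cr,c[:2]/c[2]+2)
  for f in (65,70,75,80,85,90):
    q=knob(cr,np.radians(f)); c=K@(r.T@(q-p)); print(f,c[:2]/c[2]+2,rel(q,95.8)[0])"
```

```text
hinge 0.82 [330.66143771 132.52182207]
65 [344.69918035 113.29611657] [-38.1  -3.6   8.3]
70 [342.81646501 111.54891016] [-31.7  -3.9   5.6]
75 [340.84300385 109.97609923] [-25.   -4.2   3.5]
80 [338.79675734 108.59052886] [-18.2  -4.6   2. ]
85 [336.69619034 107.40301067] [-11.3  -4.9   1.1]
90 [334.56003351 106.42223865] [-4.3 -5.3  0.8]
hinge 0.9 [332.2611572  131.63882059]
65 [345.72468944 112.75601212] [-38.1   0.9   8.3]
70 [343.9622952  110.95232616] [-31.6   1.1   5.6]
75 [342.11321266 109.32197705] [-25.    1.3   3.5]
80 [340.19437568 107.87821392] [-18.2   1.5   2. ]
85 [338.22318197 106.63222889] [-11.2   1.7   1.1]
90 [336.21726625 105.59307327] [-4.3  1.9  0.8]
hinge 0.98 [334.00805028 130.84235569]
65 [346.85255708 112.26816362] [-38.4   5.4   8.3]
70 [345.22105034 110.41377284] [-32.    6.1   5.6]
75 [343.50695161 108.73182513] [-25.4   6.8   3.5]
80 [341.72605591 107.23593277] [-18.6   7.6   2. ]
85 [339.89458887 105.93762786] [-11.7   8.3   1.1]
90 [338.02899319 104.84627903] [-4.8  9.1  0.8]
```

Fold is about 84° and crank about 0.88 rad. I'll regrip 9 mm inward and continue the sweep.

```bash
python3 -m creep '[[[45,0,0,0,0,0,0],[45,0,0,0,0,0,0],[45,-5,0,1,0,0,0],[45,-9,0,1,0,0,0],[45,-9,0,1,0,0,0],[28,-9,0,1,0,0,0],[28,-9,0,1,0,0,0],[28,-9,0,1,0,0,0],[28,-7,0,1,0,0,0],[28,-5,0,1,0,0,0]]]'
python3 -m creep '[[[28,-0.3,7.7,0,0,0,5],[28,-1.3,15.3,0,0,0,10],[28,-3,22.8,0,0,0,15],[28,-5.3,30.1,0,0,0,20],[28,-8.2,37.2,0,0,0,25],[28,-11.8,44,0,0,0,30],[28,-15.9,50.5,0,0,0,35],[28,-20.6,56.6,0,0,0,40],[28,-25.8,62.2,0,0,0,45],[28,-31.4,67.4,0,0,0,50],[28,-31.4,67.4,0,0,0,50]]]'
python3 -c "
from h import *
c=.9+np.radians(50);print(rel(knob(c,np.pi/2),45.8))
K,p,r=cal('scene')
for cr in (1.65,1.77,1.85):
  h=knob(cr,0,0); c=K@(r.T@(h-p)); print('hinge',cr,c[:2]/c[2]+2)
  for f in (70,80,90):
    q=knob(cr,np.radians(f)); c=K@(r.T@(q-p)); print(f,c[:2]/c[2]+2,rel(q,45.8)[0])
im,d=save('scene','pics/s7.png')
c=cv2.resize(im[60:180,290:440,::-1],None,fx=5,fy=5,interpolation=2);cv2.imwrite('pics/s7c.png',c)"
```

```text
time: 8.98
tcp_pos: [0.4684, 0.2577, 0.2458]
tcp_rot: [-0.05, 0.999, -0.0, 0.001]
wrist_force: [7.8, -0.0, -2.7]
finger_gap: 0.0292
grip_force: 59.2
time: 9.9
tcp_pos: [0.4926, 0.3287, 0.2458]
tcp_rot: [0.377, 0.926, 0.0, 0.0]
wrist_force: [1.3, 0.5, 2.6]
finger_gap: 0.0295
grip_force: 59.8
(array([ 1.1,  2.9, -0.2]), array([ 0.05,  0.01, -0.11]))
hinge 1.65 [352.83455407 127.936532  ]
70 [359.01823362 108.46093711] [-26.5  -5.4   4.6]
80 [358.40687258 104.91681688] [-13.1  -6.7   1. ]
90 [357.62864676 102.1601552 ] [ 0.7 -8.1 -0.2]
hinge 1.77 [356.66215646 128.16288565]
70 [361.84652073 108.62189554] [-26.2   2.1   4.6]
80 [361.81809814 105.10960673] [-12.7   2.4   1. ]
90 [361.62658696 102.38488655] [ 1.1  2.7 -0.2]
hinge 1.85 [359.23133739 128.44017514]
70 [363.74614594 108.81566411] [-26.5   7.1   4.6]
80 [364.10965785 105.34098326] [-13.1   8.5   1. ]
90 [364.31267937 102.65395627] [ 0.7  9.9 -0.2]
```

View pics/s7c.png

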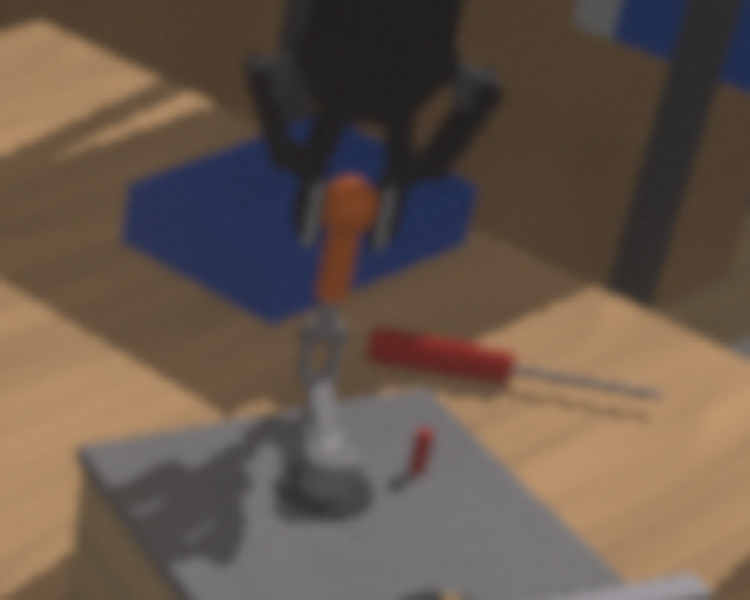

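The ball at crop (349,205) is well gripped between both pads and nearly upright, with the crank at about 1.7 rad. Next is the last sweep to the stop.

```bash
python3 -m creep '[[[28,-0.3,7.8,0,0,0,5],[28,-1.3,15.5,0,0,0,10],[28,-3,23,0,0,0,15],[28,-5.4,30.4,0,0,0,20],[28,-8.3,37.6,0,0,0,25],[28,-11.9,44.5,0,0,0,30],[28,-16.1,51,0,0,0,35],[28,-20.8,57.2,0,0,0,40],[28,-26.1,62.9,0,0,0,45],[28,-31.8,68.2,0,0,0,50],[28,-31.8,68.2,0,0,0,50]]]'
python3 -c "
from h import *
p=ctrl.read_state()['tcp_pos'][:2]-AX; print('crank',4.451+YAW-np.arctan2(p[1],p[0]),'r',np.hypot(*p))"
```

```text
time: 10.87
tcp_pos: [0.563, 0.3545, 0.2458]
tcp_rot: [0.733, 0.68, 0.0, -0.0]
wrist_force: [1.2, 0.2, 2.4]
finger_gap: 0.0291
grip_force: 59.9
crank 2.617822364799846 r 0.08765389772145309
```

```bash
python3 -m creep '[[[28,0,3,0,0,0,2],[28,0,6,0,0,0,3],[28,2,8,0,0,0,4],[28,3,8,0,0,0,4],[28,3,8,0,0,0,4]]]'
python3 -c "
from h import *
p=ctrl.read_state()['tcp_pos'][:2]-AX; print('crank',4.451+YAW-np.arctan2(p[1],p[0]),'r',np.hypot(*p))
im,d=save('scene','pics/s8.png')
c=cv2.resize(im[60:180,290:440,::-1],None,fx=5,fy=5,interpolation=2);cv2.imwrite('pics/s8c.png',c)"
```

```text
time: 11.28
tcp_pos: [0.5657, 0.3571, 0.2457]
tcp_rot: [0.754, 0.657, -0.003, -0.003]
wrist_force: [-12.3, -0.8, 7.7]
finger_gap: 0.0295
grip_force: 60.6
crank 2.6454524434603046 r 0.09042343577876888
```

View pics/s8c.png

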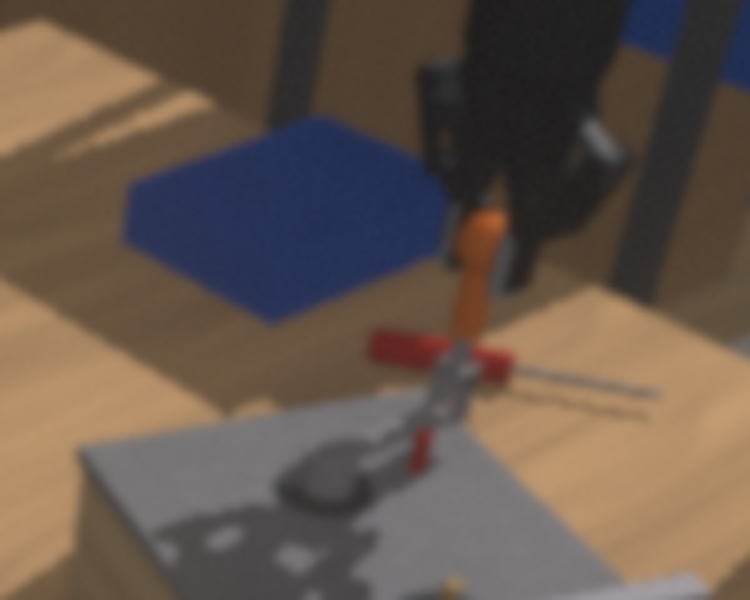

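The arm is against the red post at crop (420,450) with a 12 N reaction, the cutter tip is showing, and the handle is upright. I'll relax, open and lift straight up.

```bash
python3 -m creep '[[[28,0,-4,0,0,0,0],[28,0,-4,0,0,0,0],[65,0,-4,0,0,0,0],[65,0,-4,0,0,0,0],[65,0,-4,0,0,0,0],[65,0,-4,0,0,0,0],[65,0,-4,-15,0,0,0],[65,0,-4,-40,0,0,0],[65,0,-4,-70,0,0,0],[65,0,-4,-100,0,0,0],[65,0,-4,-100,0,0,0],[65,0,-4,-100,0,0,0]]]'
python3 -c "
from h import *
im,d=save('scene','pics/s9.png')
c=cv2.resize(im[60:180,290:440,::-1],None,fx=5,fy=5,interpolation=2);cv2.imwrite('pics/s9c.png',c)"
```

```text
time: 12.33
tcp_pos: [0.568, 0.358, 0.3479]
tcp_rot: [0.756, 0.655, 0.003, 0.001]
wrist_force: [0.1, 1.2, -0.3]
finger_gap: 0.0648
grip_force: 0.0
```

View pics/s9c.png

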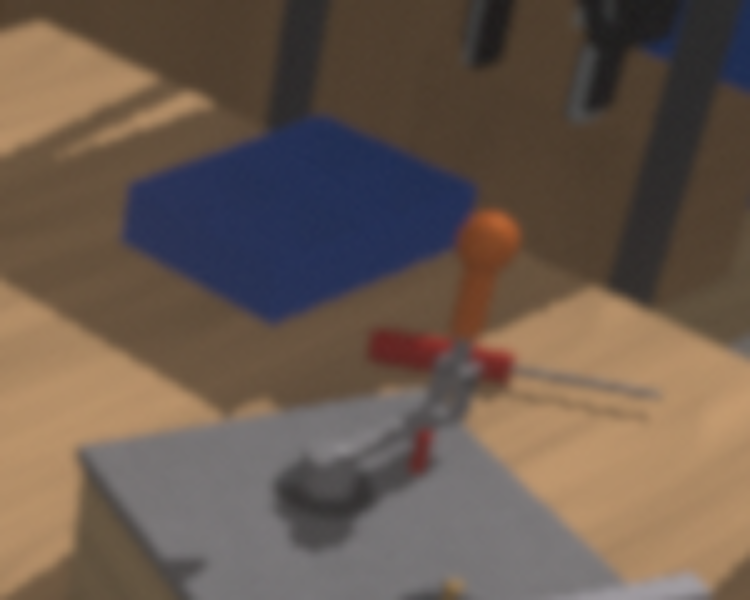

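The gripper is clear. The handle stands upright (ball at crop (489,240), hinge at (455,370)) and the arm is at the red post, so I'm handing in.

```bash
python3 -c "
from plant import ctrl
print(ctrl.close_job())"
```

```text
the job is handed in; nothing more can be done
None
```

I folded the orange handle upright, cranked it clockwise to the red stop post, and released it. The last picture shows it still upright with the arm at the post. I handed the job in at about 12.4 s of the 42 s and never went near the black-handled table; no verdict came back.

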